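# Open the quick-action vise to the paint mark

## Robot

A 7-joint arm with a two-finger parallel gripper is mounted at the origin on the work surface. World frame = base frame: x ahead of the robot, y to its left, z up, the work surface at z = 0. Lengths are in m, angles in rad, forces in N, time in s.
With the tool pointing down it reaches from about 0.4 to 0.85 m from the base axis. Payload 10.4 kg.
Tool frame: the origin (TCP) lies where the fingers leave the gripper's body, on its centre line; the fingertips stand 70 mm ahead of it and the grasp point (between the pads) lies r.grip_depth ahead of it (r.grip_depth is the distance from the TCP to the grasp point, in m); z points along the fingers, y is the direction in which the jaws open and shut (so a half turn about z gives the same grasp; the last joint's range is limited). The gripper opens to 87 mm and grips with 3 to 60 N. Pads are 19 mm wide; open, the fingers measure 117 mm over their backs; the gripper's body (75 mm by 190 mm) begins 51 mm behind the grasp point.
Start: joints at [1.113, 0.332, -0.065, 1.46, 0.022, 1.35, -0.088], TCP at [0.263, -0.567, 0.292] pointing down, gripper open.
Joint ranges: [-2.6, 2.6], [-0.5, 2.12], [-1.47, 1.34], [0.16, 2.42], [-1.27, 4.41], [0.06, 2.06], [-2.6, 2.6]. Speed limits (rad/s): [2.22, 2.22, 2.79, 2.79, 3.14, 3.14, 3.14].

## Interface

Orientations are given as a unit quaternion [x, y, z, w].
In Python, from bench import monitor, viewer, workorder, nets, r gives the robot as it stands.
- The arm moves only by the tool drive_tool, never from a script. Its argument "plan" is a list of rows, each an object of numbers: "rx", "ry", "rz": the turn, a rotation vector about the tool's x, y, z in units of 360 degrees (1.0 is 360 degrees); "x", "y", "z": the shift along the tool's x, y, z in units of 1000 mm (1.0 is 1000 mm); "fingers": the opening, from 0 (shut) to 1 (fully open). In form: [{"rx": .., "ry": .., "rz": .., "x": .., "y": .., "z": .., "fingers": ..}, ...]. A call has 1 to 12 rows; each row is the pose to reach, as a shift and turn from the pose commanded when the call began, along the tool's axes at that moment, turning the shorter way round; what a row does not reach only later rows make up. A row lasts 1/8 s, in which the tool goes at most 62.5 mm and 10.7 degrees, less where a joint would pass 70% of its speed; a pose out of reach is approached as far as the arm can. A call with a number of a shift or a turn outside -1 to 1 is refused whole. A call with a gripper value outside its range is refused whole. The fingers move at their own pace and stop on an object; "squeeze" is the grip in N (left out, the last holds). Time passes only in rows, so rows that repeat a pose let the fingers close. It gives the time, the measured TCP pose, the force and the opening at its end, in the units of the state.
- monitor.read_state(): the state, without advancing time (a new reading comes with each control period).
- viewer.camera(name): name is "scene" or "top" or "wrist"; returns a dict with "color" (384x512x3 uint8, red, green, blue), "depth" (384x512 float32, m along the optical axis (not along the pixel's ray), 0 where there is no reading), "camera_matrix" (3x3 intrinsics, pixels), "xyz" and "rotation" of the camera in the world. Camera axes: x right, y down, z forward; pixel columns grow to the right and rows downward; lengths in m; the calibration is good to about 2 mm. A picture is of the moment at which its call begins.
- workorder.close_job(): hands the job in, once; it reports no verdict.
Trained networks look in the newest picture that a camera, given by its name, has taken for a name from the list of things; names that differ only in an ending like _2 or _b are one class to them, and where a whole thing is asked for, a point or a joint stands for the part that bears it (a point fixed in the world has none). Each returns a list of dicts, best first, with "confidence" (0 to 1); they miss things now and then, are a little off and sometimes report something else, mostly with a low value. They report only what shows in the picture. A call takes as long as a camera call.
- nets.find_in(label, camera): "centre" ([x, y, z] in m, in world coordinates, good to about 4 mm: the middle of the surface that is visible of it).
- nets.regions_of(label, camera): "region" (384x512 bool, what is visible of it).
The state is a dict: "time": time; "joint_positions": joint angles; "joint_vel": joint speeds; "joint_torque": joint torques, N m; "ee_pos": TCP position; "eef_rot": TCP orientation; "ft_force": force on the tool from outside, world axes, zero at the start; "torque": the same for the moment, N m; "width": finger opening in m.
Only numpy, scipy, OpenCV 4.12 (cv2) and the standard library are available. Lean on these libraries where they do the work, as an engineer would, in place of code of your own. Each camera call takes 0.05 s, during which the arm holds its last target.

## Task

The vise on the bench has to be opened for the next billet: with a fingertip press the red release pad on its sliding jaw all the way down and, keeping it pressed, push the jaw back along the bed until its clamping face is level with the yellow paint mark. Then let go so that the pad springs up and the pawl drops back onto the rack. Leave the offcut in the vise and the other things on the bench where they are.

Things in the scene. Friction and masses are not known exactly. Their poses are not given: they have to be found in the camera images.
- vise: Green rack-and-pawl vise bolted to the bench: bed 450 x 136 x 14 mm with two steel ways (tops 40 mm above the bench, 86 mm over both) and a saw-toothed rack sunk between them (pitch 6 mm). Origin: under the bed, at bench height, on its centre line. +x runs along the bed in the direction in which the jaw opens, z up. The fixed jaw's face is at x = -180 mm; the bed reaches from x = -235 to +215 mm; fixed jaw 92 mm high. It does not move.
- jaw_face (a point): Centre of the sliding jaw's steel clamping face (96 mm wide, 44 to 90 mm above the bench); it looks along the vise's -x towards the fixed jaw. The jaw is 36 mm thick behind this face and its carriage reaches 165 mm behind it.
- jaw (a joint): Sliding jaw along the bed, m: 0 = 50 mm between the jaws, grows as it opens, 0.168 = against the end stop. It slides with about 3 N of friction when the release is down. With the release up it is stopped within 6 mm when pushed open, and only clicks along towards the fixed jaw. It stays where it is left.
- release_pad (a point): Centre of the top of the red release pad, about 62 mm above the bench when up, 95 mm behind the jaw face on the centre line; moves with the jaw and sinks as the pad is pressed. The pad is 42 mm along the bed and 50 mm wide; it lies in an open-topped pocket 60 mm wide between two side cheeks (tops 60 mm above the bench), 86 mm long from the back of the jaw to the push bar.
- release (a joint): Release lever, rad: 0 = up (pawl in the rack), 0.26 = fully down; its pivot lies 58 mm behind the jaw face and 37 mm above the bench. The pawl is clear of the teeth from about 0.15. Resting on a tooth it may read up to 0.15 untouched. A spring raises it: pressed at the pad's centre it takes about 3 N to start and 7 N to hold fully down, 10 mm lower there.
- push_bar (a point): Middle of the upper edge of the steel push bar on its side towards the pad: 122 mm behind the jaw face, 76 mm above the bench. The bar is fixed to the jaw's carriage, 90 mm wide across the bed, and stands up behind the pad, with a green buttress sloping down behind it: a fingertip that presses the pad pushes the jaw open by this bar.
- paint_mark: Yellow paint stripe, 6 mm wide, across the bed's flanges on both sides of the jaw. Origin on the bed's centre line, on top of the flanges (14 mm above the bench); axes as the vise's. The jaw face must come level with it along the vise's x.
- offcut: Bright sawn steel offcut, 24 mm along the bed x 80 x 45 mm high, standing on the ways by the fixed jaw; origin under its centre. To be left alone.
- green_billet: Dark steel billet with a green painted end, 110 x 50 x 50 mm, on the bench beside the vise, on the side away from the robot. Origin under its centre.
- flat_bar: Brown flat bar with a red end, 150 x 40 x 12 mm, on the bench beside the vise, on the robot's side. Origin under its centre.
- round_slug: Upright dark round steel slug, 48 mm across, 55 mm high. Origin under its centre.
- paint_pot: White paint jar with yellow cap, 52 mm across, 75 mm high. Origin under its centre.
- hammer: Hammer lying on the bench.
- try_square: Try square lying flat: wooden stock 105 mm, steel blade 150 mm.

How it is judged:
By the outcome, as a careful person would: the job done as asked, in the order asked, and still so for the second after the job is handed in, with the robot touching nothing.
It also fails if it takes over 42 s, if anything falls off the work surface, if the arm or the gripper's body presses on something with over 40 N, if the wrist force passes 120 N, or if a joint passes its speed limit or range.

## Working session

There is one attempt and no reset: what is moved stays moved. The work goes in short steps, Python scripts to look and compute and a tool call to move; the robot and the scene stay as the last step left them, time stands still between calls to the robot, and variables do not carry over. Pictures are saved under pics/ and viewed, and the job is handed in when it is done.

Besides the shell and the picture viewer there is one more tool, called as name(argument=value, ...) on one line, values as JSON. drive_tool: Moves the arm, as the interface text tells. Its arguments: {"type":"object","properties":{"plan":{"type":"array","items":{"type":"object","properties":{"rx":{"type":"number","minimum":-1,"maximum":1},"ry":{"type":"number","minimum":-1,"maximum":1},"rz":{"type":"number","minimum":-1,"maximum":1},"x":{"type":"number","minimum":-1,"maximum":1},"y":{"type":"number","minimum":-1,"maximum":1},"z":{"type":"number","minimum":-1,"maximum":1},"fingers":{"type":"number"}}}},"squeeze":{"type":"number"}},"required":["plan"]}

```bash
mkdir -p pics
cat > h.py <<'E'
from bench import monitor, viewer, workorder, nets, r
import numpy as np, cv2
def snap(name,tag):
    c=viewer.camera(name); cv2.imwrite(f'pics/{tag}.png',c['color'][:,:,::-1]); return c
def w(c,u,v,d=None):
    K=c['camera_matrix']; d=c['depth'][int(v),int(u)] if d is None else d
    p=np.array([(u-K[0,2])/K[0,0]*d,(v-K[1,2])/K[1,1]*d,d]); return np.array(c['rotation'])@p+np.array(c['xyz'])
def cloud(c):
    K=c['camera_matrix']; d=c['depth']; v,u=np.mgrid[:384,:512]
    p=np.stack([(u-K[0,2])/K[0,0]*d,(v-K[1,2])/K[1,1]*d,d],-1)
    return p@np.array(c['rotation']).T+np.array(c['xyz'])
E
python3 - <<'E'
from h import *
s=monitor.read_state(); print(s)
print(r.grip_depth)
for n in ('scene','top'):
    c=snap(n,n+'1'); print(n,c['xyz'],np.round(c['rotation'],3).tolist())
    for l in ('vise','jaw_face','release_pad','push_bar','paint_mark','offcut'):
        f=nets.find_in(l,n); print(l,[(np.round(q['centre'],4).tolist(),round(q['confidence'],2)) for q in f[:3]])
E
```

```text
{'time': 0.0, 'joint_positions': array([ 1.11342308,  0.33284638, -0.06470954,  1.46094545,  0.02160746,
        1.34988958, -0.08848703]), 'joint_vel': array([ 1.07082517e-03,  1.40242120e-03,  1.97139893e-04,  7.51081077e-04,
        1.79639582e-03, -2.98045245e-05,  3.45689012e-04]), 'joint_torque': array([-5.83087531e-04, -6.23257041e+01,  2.40964594e-02, -3.89898634e+01,
       -6.13971404e-02,  3.97948804e-02,  8.20485388e-05]), 'ee_pos': array([ 0.26313331, -0.56659065,  0.29146784]), 'eef_rot': array([ 9.76459374e-01,  2.15700268e-01, -1.83840429e-04, -6.71739490e-04]), 'ft_force': array([-0.53290405, -0.66389939, -0.3767701 ]), 'torque': array([ 0.00576929, -0.01194508, -0.05309157]), 'width': 0.0872032883286609}
0.051
scene [ 1.15249705 -0.76870105  0.75912667] [0.845, 0.291, -0.146, -0.424]
vise [([0.5992, -0.1134, 0.0447], 0.94)]
jaw_face [([0.5881, -0.0896, 0.065], 0.62), ([0.3856, 0.3246, 0.051], 0.34)]
release_pad [([0.5838, -0.0479, 0.0684], 0.52)]
push_bar [([0.5854, -0.0859, 0.0612], 0.59)]
paint_mark []
offcut [([0.5804, -0.2084, 0.0905], 0.87)]
top [ 0.53351348 -0.01068921  1.08380623] [-0.698, 0.716, -0.017, 0.013]
vise [([0.5824, -0.0443, 0.0372], 0.61)]
jaw_face [([0.5796, -0.0586, 0.0688], 0.55)]
release_pad [([0.5752, -0.0555, 0.0616], 0.8), ([0.6824, -0.1926, 0.049], 0.54)]
push_bar [([0.5796, -0.0541, 0.0697], 0.64)]
paint_mark []
offcut [([0.5574, -0.1898, 0.0843], 0.6)]
```

View pics/scene1.png

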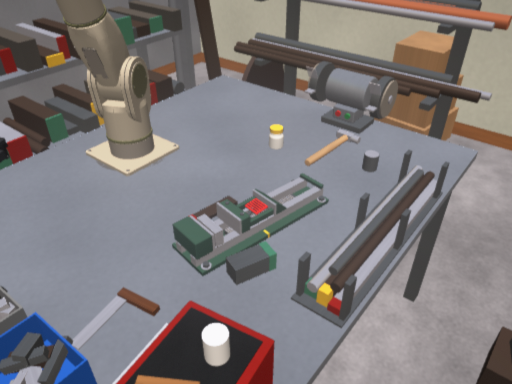

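View pics/top1.png

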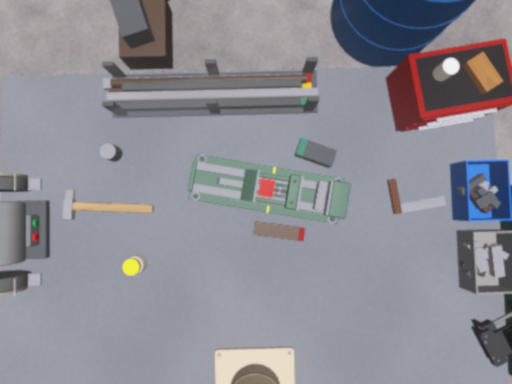

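The top view shows the fixed jaw at (340,198), sliding jaw at (292,191), red pad at (267,187), push bar and buttress at (250,185), and yellow marks at (275,170) and (268,209). Next I'll measure the geometry.

Run:
```python
from h import *
c=viewer.camera('top'); im=c['color'].astype(int); P=cloud(c); K=c['camera_matrix']; print(K)
cv2.imwrite('pics/topz.png',cv2.resize(c['color'][140:235,180:360,::-1],None,fx=4.4,fy=4.4,interpolation=cv2.INTER_CUBIC))
hsv=cv2.cvtColor(c['color'],cv2.COLOR_RGB2HSV)
yel=(hsv[...,0]>20)&(hsv[...,0]<35)&(hsv[...,1]>120); yel[:140]=0;yel[235:]=0;yel[:,:180]=0;yel[:,360:]=0
n,l,st,ce=cv2.connectedComponentsWithStats(yel.astype(np.uint8))
for i in range(1,n): 
    q=P[l==i]; print('yel',st[i],ce[i],np.median(q,0))
red=((hsv[...,0]<8)|(hsv[...,0]>172))&(hsv[...,1]>150); red[:140]=0;red[235:]=0;red[:,:180]=0;red[:,360:]=0
n,l,st,ce=cv2.connectedComponentsWithStats(red.astype(np.uint8))
for i in range(1,n):
    if st[i][4]>20: q=P[l==i]; print('red',st[i],ce[i],np.median(q,0),cv2.minAreaRect(np.float32(q[:,:2])))
# vise outline: points with z>8mm near green
m=np.zeros(yel.shape,bool); m[140:235,180:360]=1
g=m&(hsv[...,0]>50)&(hsv[...,0]<90)&(hsv[...,1]>70)
n,l,st,ce=cv2.connectedComponentsWithStats((g).astype(np.uint8)); 
for i in range(1,n):
    if st[i][4]>60: q=P[l==i]; print('g',st[i],np.median(q,0))
f=nets.regions_of('vise','top')[0]['region']
q=P[f]; print(q.min(0),q.max(0)); rc=cv2.minAreaRect(np.float32(q[(q[:,2]>.008)&(q[:,2]<.022)][:,:2])); print(rc, cv2.boxPoints(rc))
```

```text
Traceback (most recent call last):
  File "h.py", line 11, in cloud
    return p@np.array(c['rotation']).T+np.array(c['xyz'])
           ~^~~~~~~~~~~~~~~~~~~~~~~~~~
ValueError: matmul: Input operand 1 has a mismatch in its core dimension 0, with gufunc signature (n?,k),(k,m?)->(n?,m?) (size 4 is different from 3)
```

Rotation is a quaternion, so I'll fix the helper.

```bash
sed -i "s/np.array(c\['rotation'\])/RR(c)/; 2a from scipy.spatial.transform import Rotation as R\ndef RR(c): return R.from_quat(c['rotation']).as_matrix()" h.py
cat > m.py <<'E'
from h import *
c=viewer.camera('top'); im=c['color'].astype(int); P=cloud(c); K=c['camera_matrix']; print(K)
cv2.imwrite('pics/topz.png',cv2.resize(c['color'][140:235,180:360,::-1],None,fx=4.4,fy=4.4,interpolation=cv2.INTER_CUBIC))
hsv=cv2.cvtColor(c['color'],cv2.COLOR_RGB2HSV)
yel=(hsv[...,0]>20)&(hsv[...,0]<35)&(hsv[...,1]>120); yel[:140]=0;yel[235:]=0;yel[:,:180]=0;yel[:,360:]=0
n,l,st,ce=cv2.connectedComponentsWithStats(yel.astype(np.uint8))
for i in range(1,n): 
    q=P[l==i]; print('yel',st[i],ce[i],np.median(q,0))
red=((hsv[...,0]<8)|(hsv[...,0]>172))&(hsv[...,1]>150); red[:140]=0;red[235:]=0;red[:,:180]=0;red[:,360:]=0
n,l,st,ce=cv2.connectedComponentsWithStats(red.astype(np.uint8))
for i in range(1,n):
    if st[i][4]>20: q=P[l==i]; print('red',st[i],ce[i],np.median(q,0),cv2.minAreaRect(np.float32(q[:,:2])))
f=nets.regions_of('vise','top')[0]['region']
q=P[f]; print(q.min(0),q.max(0)); 
k=(P[...,2]>.009)&(P[...,2]<.019)&f; n,l,st,ce=cv2.connectedComponentsWithStats(k.astype(np.uint8))
q=P[k]
rc=cv2.minAreaRect(np.float32(q[:,:2])); print(rc, cv2.boxPoints(rc))
np.savez('top.npz',P=P,f=f,hsv=hsv)
E
python3 m.py
```

```text
[[360.39399253   0.         255.68596058]
 [  0.         360.39399253 189.71427201]
 [  0.           0.           1.        ]]
yel [273 168   2   4   5] [273.8 169.8] [ 0.63657512 -0.07368603  0.0146217 ]
yel [267 207   2   5   7] [267.42857143 208.85714286] [ 0.52118283 -0.049764    0.01412873]
red [259 180  15  17 193] [266.0880829  187.56476684] [ 0.58174055 -0.04691494  0.06209817] ((0.582667350769043, -0.04703105241060257), (0.036062344908714294, 0.04411148279905319), 78.22254180908203)
red [299 229   5   6  24] [301.16666667 231.5       ] [ 0.45185284 -0.14890706  0.01177886] ((0.4520261287689209, -0.14854669570922852), (0.012639252468943596, 0.014713193289935589), 89.56749725341797)
[ 0.47709337 -0.29064977 -0.00295965] [0.68701762 0.18280534 1.08380623]
((0.5829058885574341, -0.04957228899002075), (0.44996482133865356, 0.13548904657363892), 78.97681427001953) [[ 0.4733932  -0.25745058]
 [ 0.6063825  -0.28335693]
 [ 0.6924186   0.158306  ]
 [ 0.5594293   0.18421236]]
```

View pics/topz.png

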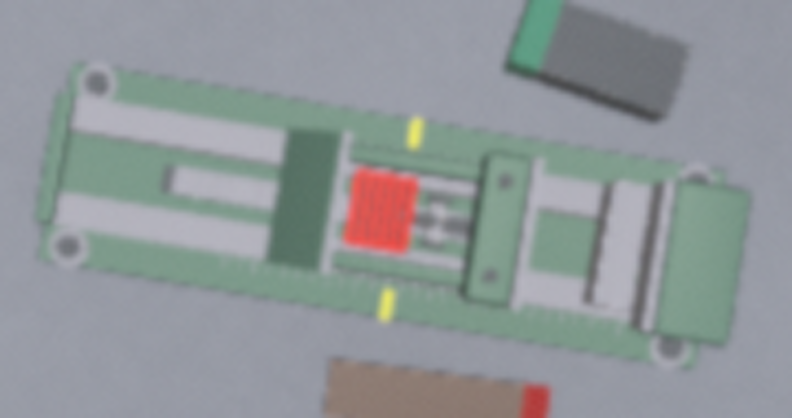

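```bash
cat >> h.py <<'E'
def rel(pos,ang=None,state=None):
    "shift/turn in tool frame from measured pose; ang = world angle (deg) of tool x, tool down"
    s=state or monitor.read_state(); Rt=R.from_quat(s['eef_rot']); d=Rt.inv().apply(np.array(pos)-s['ee_pos'])
    t=None
    if ang is not None:
        a=np.radians(ang); X=np.array([np.cos(a),np.sin(a),0]); Z=np.array([0,0,-1.]); G=R.from_matrix(np.c_[X,np.cross(Z,X),Z])
        t=(Rt.inv()*G).as_rotvec()/(2*np.pi)
    print('shift',np.round(d,4),'turn',None if t is None else np.round(t,4),'tcp',np.round(s['ee_pos'],4),'t',s['time'])
E
python3 - <<'E'
from h import *
rel([.575,-.08,.30],78.9)
c=snap('wrist','w0'); print(c['xyz'],RR(c))
E
```

```text
shift [ 0.4878 -0.3103 -0.0077] turn [ 0.    0.   -0.15] tcp [ 0.2633 -0.5669  0.2923] t 0.85
[ 0.33253412 -0.53393078  0.38479825] [[ 4.21519287e-01 -8.69233504e-01 -2.58369129e-01]
 [-9.06819380e-01 -4.04149028e-01 -1.19758823e-01]
 [-3.21250466e-04  2.84774787e-01 -9.58594397e-01]]
```

View pics/w0.png

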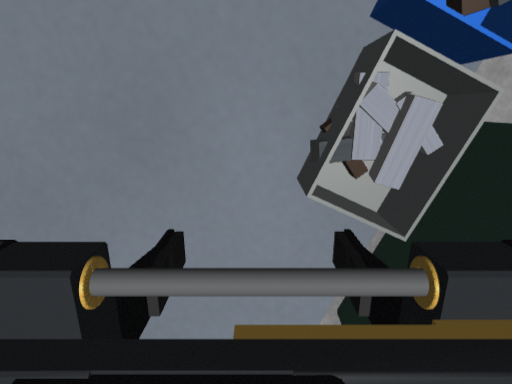

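Run:
```python
from h import *
rel([.566,-.138,.28],78.9)
```

```text
shift [ 0.4552 -0.2614  0.0123] turn [ 0.    0.   -0.15] tcp [ 0.2633 -0.5669  0.2923] t 0.9
```

drive_tool(plan=[{"x":0.455,"y":-0.261,"z":0.012,"rz":-0.15,"fingers":0},{"x":0.455,"y":-0.261,"z":0.012,"rz":-0.15,"fingers":0},{"x":0.455,"y":-0.261,"z":0.012,"rz":-0.15,"fingers":0},{"x":0.455,"y":-0.261,"z":0.012,"rz":-0.15,"fingers":0},{"x":0.455,"y":-0.261,"z":0.012,"rz":-0.15,"fingers":0},{"x":0.455,"y":-0.261,"z":0.012,"rz":-0.15,"fingers":0},{"x":0.455,"y":-0.261,"z":0.012,"rz":-0.15,"fingers":0},{"x":0.455,"y":-0.261,"z":0.012,"rz":-0.15,"fingers":0},{"x":0.455,"y":-0.261,"z":0.012,"rz":-0.15,"fingers":0},{"x":0.455,"y":-0.261,"z":0.012,"rz":-0.15,"fingers":0},{"x":0.455,"y":-0.261,"z":0.012,"rz":-0.15,"fingers":0},{"x":0.455,"y":-0.261,"z":0.012,"rz":-0.15,"fingers":0}])

```text
validation failed for argument at $.pl...
```

```bash
cat > h2.py <<'E'
from h import *
u=np.array([.1912,.9816,0]); u/=np.linalg.norm(u); C=np.array([.5829,-.0496,0]); O=C+.010*u; v=np.array([-u[1],u[0],0])
def tov(p): p=np.asarray(p)-O; return np.stack([p@u,p@v,p[...,2]],-1)
E
python3 - <<'E'
from h2 import *
c=snap('wrist','w1'); V=tov(cloud(c)); rel([.566,-.138,.28],78.9)
hsv=cv2.cvtColor(c['color'],cv2.COLOR_RGB2HSV); np.savez('w1.npz',V=V,hsv=hsv)
near=(abs(V[...,0])<.24)&(abs(V[...,1])<.075)
yel=(hsv[...,0]>20)&(hsv[...,0]<35)&(hsv[...,1]>120)&near
red=((hsv[...,0]<8)|(hsv[...,0]>172))&(hsv[...,1]>150)&near
for nm,mk in (('yel',yel),('red',red)):
    n,l,st,ce=cv2.connectedComponentsWithStats(mk.astype(np.uint8))
    for i in range(1,n):
        if st[i][4]>10: q=V[l==i]; print(nm,st[i],ce[i],np.median(q,0).round(4),np.percentile(q,2,axis=0).round(4),np.percentile(q,98,axis=0).round(4))
E
```

```text
shift [ 0.4552 -0.2614  0.0123] turn [ 0.   -0.   -0.15] tcp [ 0.2633 -0.5668  0.2923] t 0.95
```

View pics/w1.png

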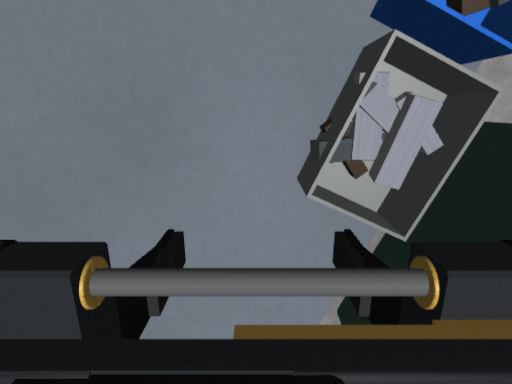

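The call was refused, so the arm hasn't moved and the picture is unchanged: gripper open and the parts tray at the right. I'll retry with fewer rows.

drive_tool(plan=[{"rx":0.0,"ry":0.0,"rz":-0.15,"x":0.455,"y":-0.261,"z":0.012,"fingers":0.0},{"rx":0.0,"ry":0.0,"rz":-0.15,"x":0.455,"y":-0.261,"z":0.012,"fingers":0.0}])

```text
time: 1.2
ee_pos: [0.336, -0.4637, 0.2893]
eef_rot: [0.918, 0.396, 0.0, 0.0]
ft_force: [0.9, 0.4, 0.6]
width: 0.0742
```

Run:
```python
from h import *
rel([.566,-.138,.28],78.9)
```

```text
shift [ 0.3947 -0.0562  0.0093] turn [ 0.0001  0.     -0.0895] tcp [ 0.336  -0.4637  0.2893] t 1.2
```

drive_tool(plan=[{"rx":0.0,"ry":0.0,"rz":-0.09,"x":0.395,"y":-0.056,"z":0.009,"fingers":0.0},{"rx":0.0,"ry":0.0,"rz":-0.09,"x":0.395,"y":-0.056,"z":0.009,"fingers":0.0},{"rx":0.0,"ry":0.0,"rz":-0.09,"x":0.395,"y":-0.056,"z":0.009,"fingers":0.0},{"rx":0.0,"ry":0.0,"rz":-0.09,"x":0.395,"y":-0.056,"z":0.009,"fingers":0.0},{"rx":0.0,"ry":0.0,"rz":-0.09,"x":0.395,"y":-0.056,"z":0.009,"fingers":0.0},{"rx":0.0,"ry":0.0,"rz":-0.09,"x":0.395,"y":-0.056,"z":0.009,"fingers":0.0},{"rx":0.0,"ry":0.0,"rz":-0.09,"x":0.395,"y":-0.056,"z":0.009,"fingers":0.0},{"rx":0.0,"ry":0.0,"rz":-0.09,"x":0.395,"y":-0.056,"z":0.009,"fingers":0.0},{"rx":0.0,"ry":0.0,"rz":-0.09,"x":0.395,"y":-0.056,"z":0.009,"fingers":0.0}])

```text
time: 2.33
ee_pos: [0.5668, -0.1415, 0.2803]
eef_rot: [0.773, 0.634, -0.0, 0.0]
ft_force: [-0.2, -0.7, 0.9]
width: 0.0007
```

```bash
cat > meas.py <<'E'
import sys
from h2 import *
tag=sys.argv[1]
c=snap('wrist',tag); V=tov(cloud(c)); rel([.566,-.138,.28],78.9)
hsv=cv2.cvtColor(c['color'],cv2.COLOR_RGB2HSV); np.savez(tag+'.npz',V=V,hsv=hsv)
near=(abs(V[...,0])<.24)&(abs(V[...,1])<.075)
yel=(hsv[...,0]>20)&(hsv[...,0]<35)&(hsv[...,1]>120)&near
red=((hsv[...,0]<8)|(hsv[...,0]>172))&(hsv[...,1]>150)&near
for nm,mk in (('yel',yel),('red',red)):
    n,l,st,ce=cv2.connectedComponentsWithStats(mk.astype(np.uint8))
    for i in range(1,n):
        if st[i][4]>20: q=V[l==i]; print(nm,st[i],ce[i],np.median(q,0).round(4),np.percentile(q,2,axis=0).round(4),np.percentile(q,98,axis=0).round(4))
E
python3 meas.py w2
```

```text
shift [ 0.0036 -0.0014  0.0004] turn [-0.      0.0001 -0.0006] tcp [ 0.5667 -0.1418  0.2804] t 2.375
yel [300 101  18   6 105] [308.41904762 103.52380952] [-0.0227 -0.0559  0.0149] [-0.0249 -0.0659  0.0132] [-0.0195 -0.0468  0.0166]
yel [196 102  17   6 102] [204.  104.5] [-0.0233  0.0611  0.0151] [-0.0255  0.0522  0.0137] [-0.02    0.0704  0.0173]
yel [275 281   3  24  38] [276.18421053 292.10526316] [-0.073  -0.005   0.3015] [-0.0766 -0.0053  0.3002] [-0.0708 -0.0047  0.3027]
yel [240 282   4  24  59] [241.47457627 292.08474576] [-0.0729  0.0043  0.3014] [-7.710e-02  2.000e-04  3.003e-01] [-0.0326  0.0048  0.3615]
yel [  58  319  335   20 4024] [238.10014911 330.6165507 ] [-0.0798  0.0025  0.3086] [-0.0807 -0.0317  0.3046] [-0.0789  0.0473  0.3115]
red [ 230   64   52   46 2014] [255.4101291   86.43644489] [-0.0063  0.0031  0.0624] [-0.0275 -0.0212  0.0586] [0.0122 0.0261 0.0657]
```

View pics/w2.png

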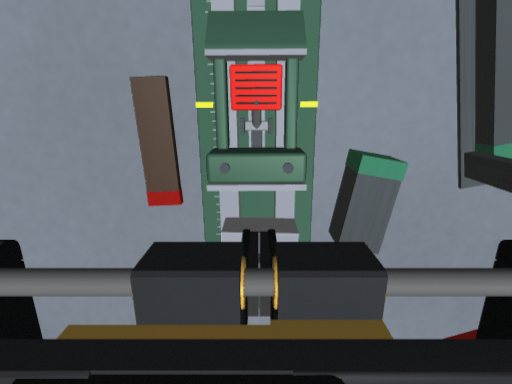

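The wrist view shows the push bar's steel edge at row 52, the pad at rows 65–110, the yellow marks at row 104 and the jaw face's steel edge at about row 187. The closed fingers are at (260,280).

Run:
```python
from h2 import *
d=np.load('w2.npz'); V=d['V']; h=d['hsv']
for rows in (range(176,196),range(40,66)):
  for v_ in rows: print(v_, [ (V[v_,u_]*1e3).round(1).tolist() for u_ in (225,285)], h[v_,225].tolist())
# bar lateral extents, cheeks
for row in (50,85,160):
  z=V[row,190:325]; k=z[:,2]>.035; print(row,(z[k][[0,-1]]*1e3).round(1))
```

```text
176 [[-88.7, 32.1, 88.4], [-89.2, -25.3, 87.4]] [75, 79, 116]
177 [[-89.8, 32.2, 87.9], [-89.9, -25.2, 88.5]] [75, 78, 115]
178 [[-90.8, 32.3, 88.0], [-91.0, -25.3, 88.2]] [76, 81, 114]
179 [[-91.7, 32.3, 88.3], [-91.7, -25.2, 89.1]] [74, 81, 114]
180 [[-92.7, 32.3, 88.2], [-92.6, -25.2, 89.8]] [75, 80, 111]
181 [[-93.7, 32.4, 88.0], [-94.2, -25.4, 87.2]] [75, 83, 101]
182 [[-94.7, 32.4, 88.2], [-95.0, -25.4, 87.9]] [77, 86, 86]
183 [[-95.9, 32.5, 87.1], [-96.6, -25.6, 85.3]] [78, 40, 77]
184 [[-97.5, 32.8, 85.0], [-97.1, -25.4, 87.4]] [110, 15, 105]
185 [[-96.9, 32.2, 91.0], [-97.6, -25.3, 89.4]] [112, 25, 156]
186 [[-98.2, 32.3, 90.1], [-98.2, -25.2, 91.0]] [111, 28, 184]
187 [[-99.3, 32.4, 89.4], [-99.1, -25.2, 91.2]] [111, 26, 184]
188 [[-99.9, 32.2, 91.1], [-100.6, -25.4, 89.4]] [111, 28, 185]
189 [[-100.9, 32.3, 91.1], [-101.3, -25.3, 90.4]] [111, 28, 185]
190 [[-101.8, 32.3, 91.3], [-102.1, -25.3, 91.0]] [110, 28, 183]
191 [[-116.6, 38.2, 41.1], [-117.2, -29.7, 40.1]] [111, 27, 179]
192 [[-118.2, 38.4, 39.5], [-118.2, -29.7, 40.7]] [112, 26, 176]
193 [[-118.9, 38.2, 41.4], [-1
[... 1130 characters left out ...]
2.6], [18.9, -24.5, 69.6]] [135, 7, 70]
57 [[18.9, 30.7, 65.6], [18.9, -25.0, 64.0]] [105, 7, 71]
58 [[18.8, 31.3, 60.5], [18.9, -25.5, 57.5]] [150, 4, 70]
59 [[18.9, 32.0, 53.4], [18.7, -25.9, 52.7]] [70, 12, 63]
60 [[18.2, 32.2, 51.8], [18.8, -26.5, 45.6]] [78, 60, 55]
61 [[16.6, 31.7, 57.1], [18.7, -27.0, 39.7]] [74, 88, 55]
62 [[15.7, 31.7, 57.2], [16.7, -26.4, 48.0]] [75, 93, 55]
63 [[14.8, 31.8, 57.3], [15.5, -26.2, 50.2]] [74, 87, 56]
64 [[14.1, 31.9, 56.1], [14.8, -26.3, 48.7]] [77, 89, 57]
65 [[13.0, 31.8, 57.8], [13.7, -26.3, 49.6]] [77, 84, 58]
50 [[ 23.3  48.2  75.7]
 [ 23.  -42.8  75.1]]
85 [[-25.4  -0.6 372.8]
 [ -5.5 -37.4  60.4]]
160 [[-73.7  49.9  86. ]
 [-74.3 -45.2  84.7]]
```

Run:
```python
from h2 import *
p=O+.005*u+.0013*v; p[2]=.155; print(p); rel(p,78.98)
```

```text
[ 0.58449184 -0.03462816  0.155     ]
shift [ 0.1087 -0.0036  0.1253] turn [-0.      0.0001 -0.0009] tcp [ 0.5667 -0.1418  0.2804] t 2.375
```

drive_tool(plan=[{"rx":0.0,"ry":0.0,"rz":-0.001,"x":0.109,"y":-0.004,"z":0.125,"fingers":0.0},{"rx":0.0,"ry":0.0,"rz":-0.001,"x":0.109,"y":-0.004,"z":0.125,"fingers":0.0},{"rx":0.0,"ry":0.0,"rz":-0.001,"x":0.109,"y":-0.004,"z":0.125,"fingers":0.0},{"rx":0.0,"ry":0.0,"rz":-0.001,"x":0.109,"y":-0.004,"z":0.125,"fingers":0.0},{"rx":0.0,"ry":0.0,"rz":-0.001,"x":0.109,"y":-0.004,"z":0.125,"fingers":0.0}])

```text
time: 3.0
ee_pos: [0.5848, -0.0344, 0.1562]
eef_rot: [0.771, 0.636, 0.0, 0.001]
ft_force: [-0.2, 0.9, -0.6]
width: 0.0003
```

Run:
```python
from h2 import *
p=O+.005*u+.0013*v; p[2]=.155
c=snap('wrist','w3'); s=monitor.read_state(); rel(p,78.98); print(s['ft_force'],s['joint_vel'].round(3),tov(s['ee_pos']))
c=snap('scene','s3'); cv2.imwrite('pics/s3z.png',cv2.resize(c['color'][150:290,150:350,::-1],None,fx=4,fy=4,interpolation=cv2.INTER_CUBIC)); print(c['camera_matrix'][0,0])
```

```text
shift [-0.0001 -0.0005  0.0016] turn [0.0003 0.0001 0.0001] tcp [ 0.585  -0.0346  0.1566] t 3.05
[-0.51564431  0.44426106 -0.15192521] [ 0.002 -0.005 -0.002 -0.003  0.002 -0.002 -0.005] [0.00513934 0.00077871 0.15659952]
431.4642638985016
```

View pics/w3.png

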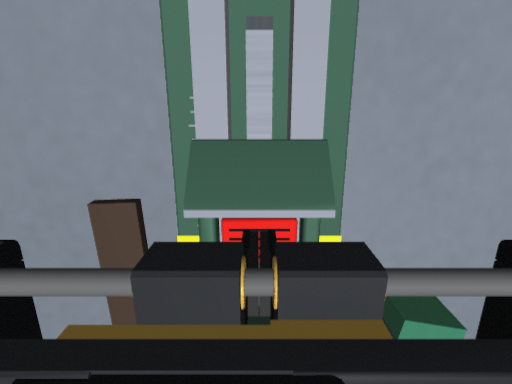

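View pics/s3z.png

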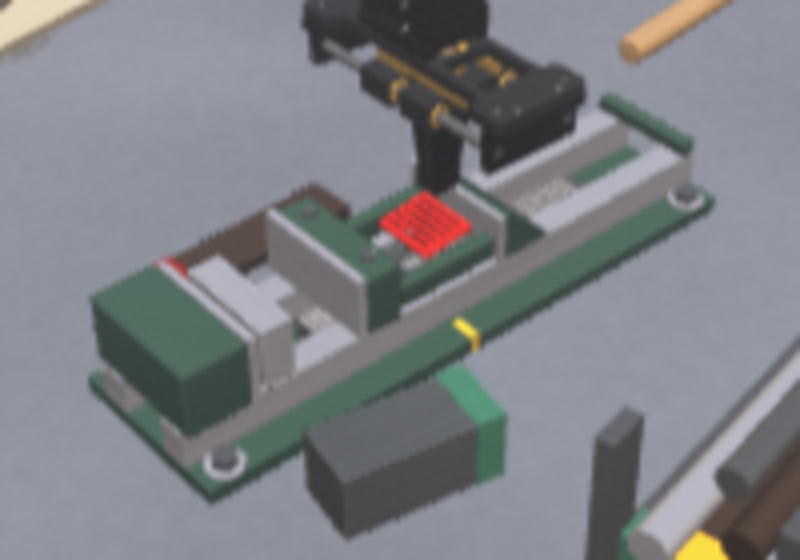

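The gripper is centred over the pad: the fingertips and the pad are both near column 260. In the scene crop the jaw face and the yellow mark at (467,333) are both clear. Pressing next.

drive_tool(plan=[{"rx":0.0,"ry":0.0,"rz":0.0,"x":0.0,"y":0.0,"z":0.015,"fingers":0.0},{"rx":0.0,"ry":0.0,"rz":0.0,"x":0.0,"y":0.0,"z":0.022,"fingers":0.0},{"rx":0.0,"ry":0.0,"rz":0.0,"x":0.0,"y":0.0,"z":0.026,"fingers":0.0},{"rx":0.0,"ry":0.0,"rz":0.0,"x":0.0,"y":0.0,"z":0.03,"fingers":0.0},{"rx":0.0,"ry":0.0,"rz":0.0,"x":0.0,"y":0.0,"z":0.03,"fingers":0.0}])

```text
time: 3.72
ee_pos: [0.5849, -0.0318, 0.1258]
eef_rot: [0.771, 0.637, 0.001, 0.0]
ft_force: [-0.8, 2.7, 6.4]
width: 0.0003
```

```bash
cat > st.py <<'E'
from h2 import *
s=monitor.read_state(); f=s['ft_force']; print('t',s['time'],'vise tcp mm',(tov(s['ee_pos'])*1e3).round(2),'F vise',round(f@u,2),round(f@v,2),round(f[2],2))
E
python3 st.py
```

```text
t 3.725 vise tcp mm [  7.88   1.4  125.81] F vise 2.51 1.34 6.4
```

drive_tool(plan=[{"rx":0.0,"ry":0.0,"rz":0.0,"x":0.0,"y":0.0,"z":0.003,"fingers":0.0},{"rx":0.0,"ry":0.0,"rz":0.0,"x":0.0,"y":0.0,"z":0.005,"fingers":0.0},{"rx":0.0,"ry":0.0,"rz":0.0,"x":0.0,"y":0.0,"z":0.005,"fingers":0.0}])

```text
time: 4.1
ee_pos: [0.5854, -0.0318, 0.1216]
eef_rot: [0.771, 0.637, 0.001, 0.001]
ft_force: [-1.5, 2.3, 10.4]
width: 0.0003
```

```bash
python3 st.py
```

```text
t 4.1 vise tcp mm [  7.93   0.95 121.64] F vise 1.98 1.95 10.4
```

drive_tool(plan=[{"rx":0.0,"ry":0.0,"rz":0.0,"x":0.0,"y":0.0,"z":0.002,"fingers":0.0},{"rx":0.0,"ry":0.0,"rz":0.0,"x":0.0,"y":0.0,"z":0.004,"fingers":0.0},{"rx":0.0,"ry":0.0,"rz":0.0,"x":0.0,"y":0.0,"z":0.004,"fingers":0.0}])

```text
time: 4.47
ee_pos: [0.5858, -0.0317, 0.1203]
eef_rot: [0.771, 0.637, 0.001, 0.001]
ft_force: [-13.0, 2.4, 37.5]
width: 0.0006
```

```bash
python3 st.py
```

```text
t 4.475 vise tcp mm [  8.07   0.62 120.34] F vise -0.16 13.19 37.5
```

Hard stop reached: 37 N with only 1.3 mm more travel. I'll ease off and start pushing.

drive_tool(plan=[{"rx":0.0,"ry":0.0,"rz":0.0,"x":0.0,"y":0.0,"z":-0.002,"fingers":0.0},{"rx":0.0,"ry":0.0,"rz":0.0,"x":0.004,"y":0.0,"z":-0.002,"fingers":0.0},{"rx":0.0,"ry":0.0,"rz":0.0,"x":0.008,"y":0.0,"z":-0.002,"fingers":0.0},{"rx":0.0,"ry":0.0,"rz":0.0,"x":0.012,"y":0.0,"z":-0.002,"fingers":0.0},{"rx":0.0,"ry":0.0,"rz":0.0,"x":0.016,"y":0.0,"z":-0.002,"fingers":0.0},{"rx":0.0,"ry":0.0,"rz":0.0,"x":0.02,"y":0.0,"z":-0.002,"fingers":0.0}])

```text
time: 5.22
ee_pos: [0.5891, -0.0134, 0.1208]
eef_rot: [0.771, 0.637, 0.0, 0.001]
ft_force: [-8.1, -2.0, 23.6]
width: 0.0
```

```bash
python3 st.py
```

```text
t 5.225 vise tcp mm [ 26.68   0.83 120.78] F vise -3.48 7.59 23.56
```

drive_tool(plan=[{"rx":0.0,"ry":0.0,"rz":0.0,"x":0.005,"y":0.0,"z":-0.001,"fingers":0.0},{"rx":0.0,"ry":0.0,"rz":0.0,"x":0.01,"y":0.0,"z":-0.001,"fingers":0.0},{"rx":0.0,"ry":0.0,"rz":0.0,"x":0.015,"y":0.0,"z":-0.001,"fingers":0.0},{"rx":0.0,"ry":0.0,"rz":0.0,"x":0.02,"y":0.0,"z":-0.001,"fingers":0.0},{"rx":0.0,"ry":0.0,"rz":0.0,"x":0.025,"y":0.0,"z":-0.001,"fingers":0.0},{"rx":0.0,"ry":0.0,"rz":0.0,"x":0.03,"y":0.0,"z":-0.001,"fingers":0.0},{"rx":0.0,"ry":0.0,"rz":0.0,"x":0.035,"y":0.0,"z":-0.001,"fingers":0.0},{"rx":0.0,"ry":0.0,"rz":0.0,"x":0.035,"y":0.0,"z":-0.001,"fingers":0.0}])

```text
time: 6.22
ee_pos: [0.5958, 0.0215, 0.1209]
eef_rot: [0.771, 0.637, 0.001, 0.001]
ft_force: [-1.3, -0.4, 12.7]
width: 0.0005
```

```bash
cat > sc.py <<'E'
import sys
exec(open('st.py').read())
c=snap('scene','x'); cv2.imwrite(f'pics/{sys.argv[1]}.png',cv2.resize(c['color'][150:290,150:350,::-1],None,fx=4,fy=4,interpolation=cv2.INTER_CUBIC))
np.savez(sys.argv[1]+'.npz',V=tov(cloud(c)),color=c['color'])
E
python3 sc.py s4
```

```text
t 6.225 vise tcp mm [ 62.3    0.91 120.87] F vise -0.66 1.17 12.66
```

View pics/s4.png

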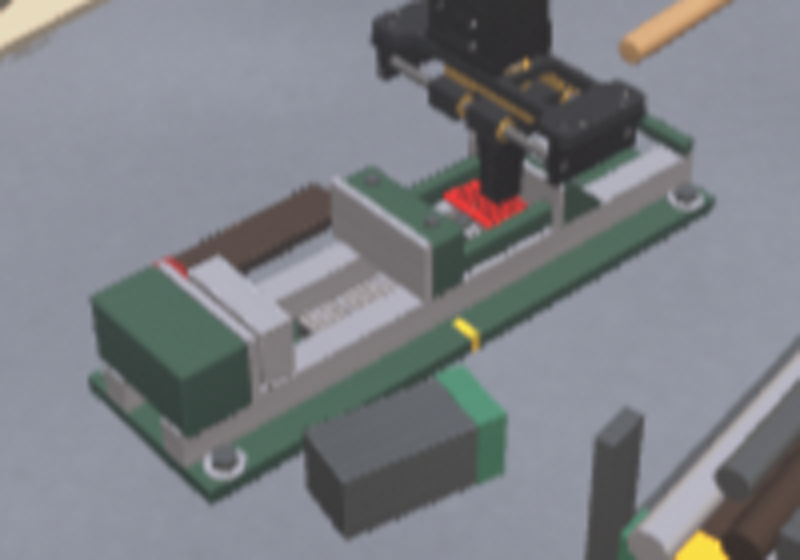

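The pad is held down and the jaw has moved: the face's edge is at crop (432,270) and the mark at (467,333). Next I'll measure the gap using the scene depth.

```bash
cat > gap.py <<'E'
import sys
from h2 import *
d=np.load(sys.argv[1]+'.npz'); V=d['V']; hsv=cv2.cvtColor(d['color'],cv2.COLOR_RGB2HSV)
k=(abs(V[...,1])<.042)&(V[...,2]>.052)&(V[...,2]<.082)&(V[...,0]>-.12)&(V[...,0]<.0)&(hsv[...,1]<60)
x=V[...,0][k]; h,e=np.histogram(x,bins=np.arange(-.12,.0,.001)); i=h.argmax(); xf=np.median(x[abs(x-e[i]-.0005)<.004]); print('face',xf,h[max(0,i-3):i+4],k.sum())
y=(hsv[...,0]>20)&(hsv[...,0]<35)&(hsv[...,1]>120)&(abs(V[...,0]+.023)<.012)&(V[...,2]<.03)&(abs(V[...,1])<.08)
q=V[y]; print('mark',len(q),q.mean(0),q.min(0),q.max(0)); t=q[q[:,2]>.0125]; print('top only',len(t),t.mean(0),'gap',t[:,0].mean()-xf)
E
python3 gap.py s4
```

```text
face -0.04833628400494234 [ 1  7 37 69 49 18  2] 193
mark 21 [-0.02266532 -0.06160556  0.01471214] [-0.02740959 -0.06799395  0.0062614 ] [-0.01860935 -0.05144421  0.01964826]
top only 17 [-0.02292707 -0.06038535  0.0163055 ] gap 0.025409218041260312
```

drive_tool(plan=[{"rx":0.0,"ry":0.0,"rz":0.0,"x":0.005,"y":0.0,"z":0.0,"fingers":0.0},{"rx":0.0,"ry":0.0,"rz":0.0,"x":0.01,"y":0.0,"z":0.0,"fingers":0.0},{"rx":0.0,"ry":0.0,"rz":0.0,"x":0.015,"y":0.0,"z":0.0,"fingers":0.0},{"rx":0.0,"ry":0.0,"rz":0.0,"x":0.02,"y":0.0,"z":0.0,"fingers":0.0},{"rx":0.0,"ry":0.0,"rz":0.0,"x":0.022,"y":0.0,"z":0.0,"fingers":0.0},{"rx":0.0,"ry":0.0,"rz":0.0,"x":0.022,"y":0.0,"z":0.0,"fingers":0.0}])

```text
time: 7.02
ee_pos: [0.6, 0.0428, 0.1209]
eef_rot: [0.771, 0.637, 0.001, 0.001]
ft_force: [-1.7, -2.0, 12.7]
width: 0.0005
```

```bash
python3 sc.py s5; python3 gap.py s5
python3 - <<'E'
from h2 import *
c=snap('wrist','w5'); np.savez('w5.npz',V=tov(cloud(c)),hsv=cv2.cvtColor(c['color'],cv2.COLOR_RGB2HSV))
E
```

```text
t 7.025 vise tcp mm [ 83.94   0.93 120.87] F vise -2.25 1.27 12.7
face -0.02647394326736228 [ 0 15 40 55 51 17  2] 180
mark 20 [-0.02188881 -0.06073198  0.01392408] [-0.02677308 -0.06845832  0.00685573] [-0.01844353 -0.04936548  0.01684723]
top only 16 [-0.02206501 -0.05931659  0.01553791] gap 0.004408937783287558
```

View pics/s5.png

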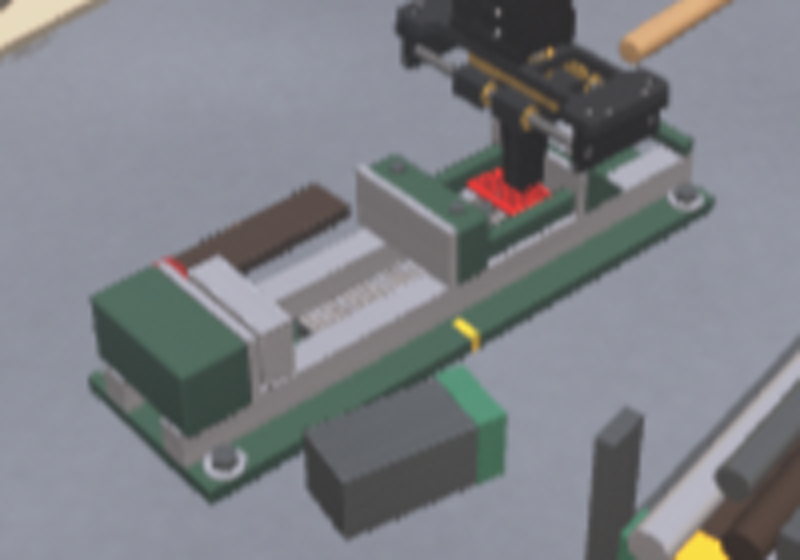

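View pics/w5.png

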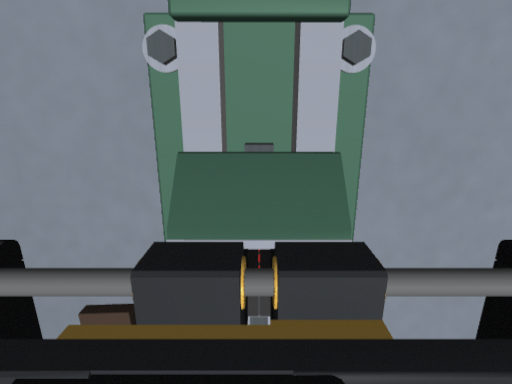

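```bash
cat > topgap.py <<'E'
from h2 import *
c=viewer.camera('top'); V=tov(cloud(c)); K=c['camera_matrix']; Rm=RR(c); o=np.array(c['xyz']); im=c['color'].astype(float)
def hit(uv,z):
    d=Rm@np.array([(uv[0]-K[0,2])/K[0,0],(uv[1]-K[1,2])/K[1,1],1]); return tov(o+d*(z-o[2])/d[2])
# yellow weights
wy=np.clip(np.minimum(im[...,0],im[...,1])-im[...,2]-25,0,None); m=(abs(V[...,0]+.023)<.014)&(abs(abs(V[...,1])-.058)<.02); 
for s in (1,-1):
    k=m&(V[...,1]*s>0); ww=wy*k; vv,uu=np.mgrid[:384,:512]; print('mark',hit([(uu*ww).sum()/ww.sum(),(vv*ww).sum()/ww.sum()],.014).round(4),(ww>0).sum())
# jaw edge: project template points of the edge z=.09 lateral y; find where depth drops
best=[]
for y in np.linspace(-.04,.04,33):
    for z in (.090,):
        xs=np.arange(-.07,.01,.0005); hs=[]
        for x in xs:
            p=O+x*u+y*v; p[2]=z; q=Rm.T@(p-o); uu=K[0,0]*q[0]/q[2]+K[0,2]; vv=K[1,1]*q[1]/q[2]+K[1,2]
            hs.append(V[int(round(vv)),int(round(uu)),2])
        hs=np.array(hs); i=np.where(hs>.07)[0]; best.append(xs[i[0]])
print('edge',np.mean(best),np.round(best,4))
E
python3 topgap.py
```

```text
mark [-0.0233  0.0561  0.014 ] 19
mark [-0.0228 -0.06    0.014 ] 16
edge -0.029378787878787845 [-0.026  -0.0265 -0.0265 -0.027  -0.0275 -0.028  -0.062  -0.026  -0.0265
 -0.027  -0.027  -0.0275 -0.028  -0.0255 -0.026  -0.0265 -0.027  -0.0275
 -0.028  -0.0255 -0.026  -0.026  -0.0265 -0.027  -0.0275 -0.028  -0.0255
 -0.065  -0.0265 -0.0265 -0.027  -0.0275 -0.039 ]
```

Top view gives a gap of about 3.8 mm and the scene view 3.5–4.4 mm. I'll push 4 mm more.

drive_tool(plan=[{"rx":0.0,"ry":0.0,"rz":0.0,"x":0.002,"y":0.0,"z":0.0,"fingers":0.0},{"rx":0.0,"ry":0.0,"rz":0.0,"x":0.004,"y":0.0,"z":0.0,"fingers":0.0},{"rx":0.0,"ry":0.0,"rz":0.0,"x":0.004,"y":0.0,"z":0.0,"fingers":0.0}])

```text
time: 7.55
ee_pos: [0.6007, 0.0466, 0.1209]
eef_rot: [0.771, 0.637, 0.0, 0.001]
ft_force: [-2.2, -1.4, 13.3]
width: 0.0006
```

```bash
sed -i 's/np.mean(best)/np.median(best)/' topgap.py; python3 sc.py s6; python3 gap.py s6;python3 topgap.py
```

```text
t 7.55 vise tcp mm [ 87.78   0.95 120.86] F vise -1.77 1.87 13.3
face -0.022746245090713706 [ 5 17 51 63 31 13  2] 182
mark 21 [-0.02200404 -0.06088182  0.01387144] [-0.02691703 -0.06813319  0.00578868] [-0.01804222 -0.04996974  0.01721958]
top only 16 [-0.02226939 -0.05905494  0.0154821 ] gap 0.00047685645814965483
mark [-0.023   0.0596  0.014 ] 27
mark [-0.0228 -0.0612  0.014 ] 16
edge -0.022999999999999965 [-0.023  -0.0235 -0.024  -0.0245 -0.022  -0.0225 -0.023  -0.023  -0.0235
 -0.024  -0.0245 -0.022  -0.0225 -0.023  -0.0235 -0.0235 -0.024  -0.022
 -0.022  -0.0225 -0.023  -0.029  -0.0295 -0.024  -0.022  -0.0225 -0.0225
 -0.023  -0.0235 -0.024  -0.0245 -0.022  -0.0225]
```

Level to within about 0.5 mm in both cameras. Lifting straight up.

drive_tool(plan=[{"rx":0.0,"ry":0.0,"rz":0.0,"x":0.0,"y":0.0,"z":-0.008,"fingers":0.0},{"rx":0.0,"ry":0.0,"rz":0.0,"x":0.0,"y":0.0,"z":-0.02,"fingers":0.0},{"rx":0.0,"ry":0.0,"rz":0.0,"x":0.0,"y":0.0,"z":-0.05,"fingers":0.0},{"rx":0.0,"ry":0.0,"rz":0.0,"x":-0.04,"y":0.0,"z":-0.1,"fingers":0.0},{"rx":0.0,"ry":0.0,"rz":0.0,"x":-0.1,"y":0.0,"z":-0.16,"fingers":0.0},{"rx":0.0,"ry":0.0,"rz":0.0,"x":-0.11,"y":0.0,"z":-0.16,"fingers":0.0},{"rx":0.0,"ry":0.0,"rz":0.0,"x":-0.11,"y":0.0,"z":-0.16,"fingers":0.0}])

```text
time: 8.52
ee_pos: [0.5792, -0.0635, 0.2811]
eef_rot: [0.772, 0.636, 0.0, 0.001]
ft_force: [0.8, 0.3, -0.1]
width: 0.0008
```

```bash
python3 meas.py w7; python3 sc.py s7; python3 gap.py s7;python3 topgap.py
python3 - <<'E'
from h2 import *
V=np.load('w7.npz')['V']
for cc in (225,285):
    col=V[:,cc]
    for r_ in range(20,230):
        if col[r_,2]>.08 and col[r_,2]<.1 and col[r_+1,2]<.06: print('edge',r_,(col[r_]*1e3).round(1))
        if abs(col[r_,2]-.065)<.008 and col[r_-1,2]>col[r_,2]: print('bar?',r_,(col[r_]*1e3).round(1))
E
```

```text
shift [-0.0776  0.0018 -0.0001] turn [0.0001 0.     0.0005] tcp [ 0.579  -0.0615  0.2799] t 8.575
yel [201 170   9   6  48] [205.16666667 172.45833333] [-0.0217  0.0664  0.0151] [-0.0254  0.05    0.0138] [-0.0066  0.0714  0.0858]
yel [308 170   8   6  40] [311.475 172.025] [-0.0217 -0.0615  0.0148] [-0.0245 -0.0661  0.0124] [-0.0193 -0.0569  0.0162]
yel [240 285   4  19  39] [241.71794872 292.56410256] [0.0056 0.0071 0.3025] [0.0026 0.0068 0.3012] [0.0077 0.0077 0.3033]
yel [276 285   2  13  22] [276.40909091 290.59090909] [ 0.0061 -0.0021  0.3024] [ 0.0042 -0.0024  0.3012] [ 0.0081 -0.002   0.3039]
yel [  61  319  331   21 3549] [237.23640462 330.60834038] [-0.0009  0.0056  0.3093] [-0.0018 -0.0286  0.3055] [1.000e-04 5.000e-02 3.122e-01]
red [ 233   62   51   46 1996] [258.1012024   83.65531062] [0.0756 0.0028 0.0583] [ 0.0542 -0.0209  0.0298] [0.0981 0.0263 0.06  ]
t 8.575 vise tcp mm [-22.39   1.58 279.87] F vise 0.97 0.6 -0.3
face -0.022599546276611933 [ 1 23 43 65 39  6  0] 177
mark 20 [-0.02226631 -0.06094315  0.01462172] [-0.02727808 -0.06764832  0.00616292] [-0.01858337 -0.0
[... 1441 characters left out ...]
.9 36.3 59.2]
bar? 135 [26.  36.3 60.1]
bar? 136 [25.  36.3 60.1]
bar? 139 [22.  36.4 59.7]
bar? 142 [19.  36.5 59.8]
bar? 144 [16.9 36.6 59.6]
bar? 146 [14.7 36.8 58.4]
bar? 148 [12.7 36.9 58.5]
edge 190 [-23.5  34.7  90.3]
bar? 28 [122.8 -22.1  61.6]
bar? 30 [120.4 -21.8  65. ]
bar? 31 [119.7 -21.9  64.5]
bar? 34 [116.6 -21.7  67.5]
bar? 36 [114.6 -21.6  69.2]
bar? 56 [ 98.1 -22.   68.8]
bar? 57 [ 97.9 -22.4  64.4]
bar? 58 [ 98.1 -23.   57.3]
edge 190 [-23.6 -23.2  90. ]topgap.py:8: RuntimeWarning: invalid value encountered in scalar divide
  k=m&(V[...,1]*s>0); ww=wy*k; vv,uu=np.mgrid[:384,:512]; print('mark',hit([(uu*ww).sum()/ww.sum(),(vv*ww).sum()/ww.sum()],.014).round(4),(ww>0).sum())
```

View pics/w7.png

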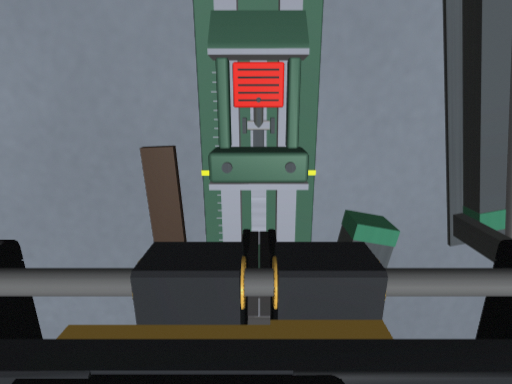

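View pics/s7.png

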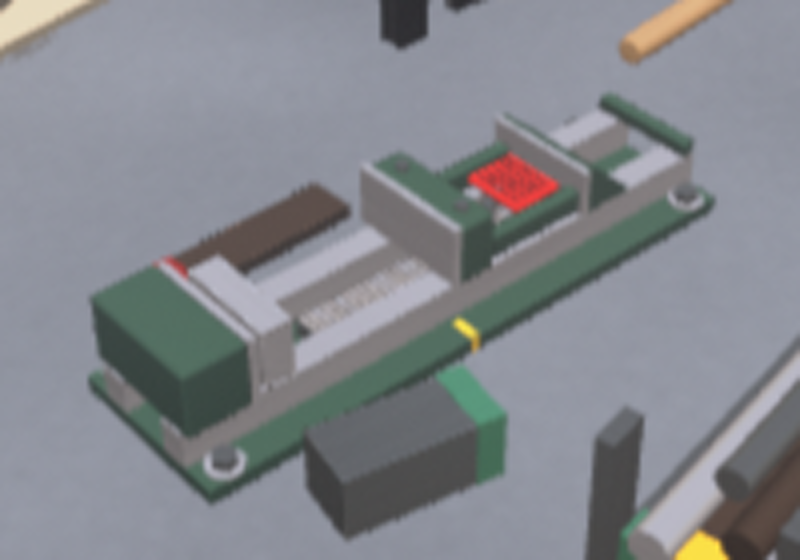

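Released: the pad is up with its top at about 58 mm, so the pawl rests on a tooth flank. The face is level with the mark in the scene view, but the wrist view suggests it's about 1 mm short. One cleaner wrist look from in front of the face should settle it.

drive_tool(plan=[{"rx":0.0,"ry":0.0,"rz":0.0,"x":-0.06,"y":0.0,"z":0.0,"fingers":0.0},{"rx":0.0,"ry":0.0,"rz":0.0,"x":-0.1,"y":0.0,"z":0.0,"fingers":0.0},{"rx":0.0,"ry":0.0,"rz":0.0,"x":-0.1,"y":0.0,"z":0.0,"fingers":0.0},{"rx":0.0,"ry":0.0,"rz":0.0,"x":-0.1,"y":0.0,"z":0.0,"fingers":0.0}])

```text
time: 9.18
ee_pos: [0.5605, -0.1572, 0.2787]
eef_rot: [0.77, 0.638, 0.0, -0.001]
ft_force: [-0.1, 0.1, 1.1]
width: 0.0004
```

```bash
python3 meas.py w8; python3 topgap.py
python3 - <<'E'
from h2 import *
D=np.load('w8.npz');V=D['V']
k=(abs(V[...,1])<.045)&(V[...,2]>.05)&(V[...,2]<.086)&(abs(V[...,0]+.023)<.012); x=V[k]; print('face pts',k.sum(),np.median(x,0))
for cc in (225,285):
    col=V[:,cc]; 
    for r_ in range(60,200):
        if abs(col[r_,0]+.023)<.004: print(cc,r_,(col[r_]*1e3).round(1))
E
```

```text
shift [ 0.0196  0.0018 -0.0011] turn [-0.0001 -0.0002  0.0012] tcp [ 0.5606 -0.1569  0.2789] t 9.225
yel [198  86  18   6  97] [205.92783505  88.69072165] [-0.0232  0.0623  0.0153] [-0.0253  0.0485  0.0133] [-0.02    0.0713  0.0783]
yel [305  86  18   7  96] [314.05208333  88.91666667] [-0.0226 -0.0572  0.015 ] [-0.0256 -0.066   0.013 ] [-0.0192 -0.0431  0.0725]
yel [240 283   5  22  47] [241.78723404 293.31914894] [-0.0904  0.0077  0.2999] [-0.0953  0.0073  0.2973] [-0.0875  0.0082  0.3009]
yel [275 283   3  20  29] [276.24137931 291.72413793] [-0.0891 -0.0015  0.3002] [-0.0928 -0.0018  0.2991] [-0.0675  0.0007  0.3319]
yel [  59  319  333   21 3648] [238.49479167 330.53207237] [-0.0966  0.0054  0.307 ] [-0.0975 -0.0283  0.3029] [-0.0956  0.0506  0.31  ]
mark [-0.023   0.0597  0.014 ] 27
mark [-0.0228 -0.0612  0.014 ] 16
edge -0.023499999999999965 [-0.023  -0.0235 -0.024  -0.0245 -0.022  -0.0225 -0.023  -0.023  -0.0235
 -0.024  -0.0245 -0.022  -0.0505 -0.023  -0.0235 -0.0235 -0.024  -0.022
 -0.022  -0.0225 -0.023  -0.0235 -0.024  -0.024  -0.022  -0.0225 -0.0225
 -0.0565 -0.057  -0.024  -0.0245 -0.022  -0.0225]
face pts 341 [-0.02390238 -0.00601349  0.07071459]
225 80 [-19.8  33.   90.7]
225 81 [-20.5  33.1  89.8]
225 82 [-21.3  33.1  90.2]
225 83 [-22.1  33.3  88.9]
225 84 [-22.9  33.2  89.8]
225 85 [-23.8  33.1  90.5]
225 86 [-24.   34.3  79.8]
225 87 [-24.   35.8  65.7]
225 88 [-23.9  37.6  49.2]
225 89 [-24.4  38.5  40.9]
225 90 [-25.4  38.4  41.8]
225 91 [-26.3  38.7  39.1]
285 80 [-19.5 -18.8  90.6]
285 81 [-20.3 -18.9  90.3]
285 82 [-21.1 -18.8  91.1]
285 83 [-21.8 -19.   89.8]
285 84 [-22.6 -19.1  89. ]
285 85 [-23.6 -18.9  91.3]
285 86 [-23.8 -19.7  81.9]
285 87 [-23.9 -20.6  70. ]
285 88 [-23.9 -21.9  54.3]
285 89 [-24.  -23.1  40. ]
285 90 [-25.  -23.1  40.1]
285 91 [-26.  -23.2  39.7]
285 92 [-26.9 -23.2  40.1]
```

View pics/w8.png

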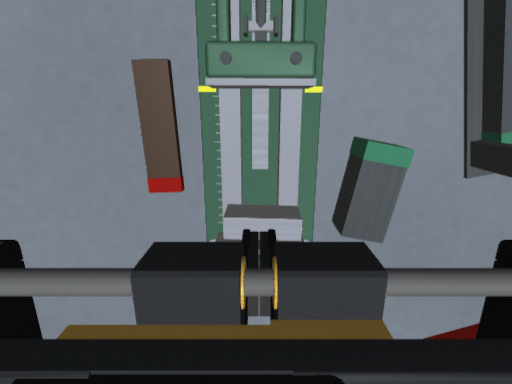

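The wrist view puts the face 1.0 mm from the mark's centre line, the top view about 0.5 mm and the scene view about 0 mm, all inside the 6 mm stripe. The tool is clear, so I'm handing in.

Run:
```python
from h import *
print(monitor.read_state()['ft_force']); print(workorder.close_job())
```

```text
[0.22813739 0.01040664 0.11534267]
the job is handed in; nothing more can be done
None
```

The vise is open: the jaw's clamping face is level with the yellow mark, the pad is released, and the job is handed in. With closed fingertips I pressed the pad to its stop. Keeping it down at about 12–24 N, I pushed the jaw back about 79 mm by the bar, then lifted straight off.

- **Level with the mark:** the cameras disagree slightly. The scene view puts the face level, the top view about 0.5 mm short and the wrist view about 1.0 mm short. All are inside the 6 mm stripe.
- **Pad:** it sprang up to about 58 mm, not the 62 mm it stood at before. I take that as the pawl resting on a tooth, which the scene notes allow for, but I did not check the pawl directly.
- **Force:** it briefly reached about 37 N vertically at the fingertip when the pad hit its stop, so I eased off before pushing.
- **Other things:** the offcut, billet and flat bar looked undisturbed in the last pictures. I did not measure their positions or check the slug, pot and try square afterwards.
- **At hand-in:** the arm was clear of everything, with wrist force near zero, at about 9 s.

One early move call was refused before anything moved, and I resent it with fewer rows.

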